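# Start the duplicator on the thick drive

## Robot

A 6-joint arm with a two-finger parallel gripper is mounted at the origin on the work surface. World frame = base frame: x ahead of the robot, y to its left, z up, the work surface at z = 0. Lengths are in mm, angles in rad, forces in N, time in s.
With the tool pointing down it reaches from about 350 to 975 mm from the base axis. Payload 7.1 kg.
Tool frame: the origin (TCP) lies at the very end of the fingers, on their centre line; the grasp point (between the pads) lies 19 mm behind it; z points along the fingers, y is the line along which they close (so a half turn about z gives the same grasp; the last joint's range is limited). The gripper opens to 88 mm and grips with 3 to 60 N. Pads are 20 mm wide; open, the fingers measure 115 mm over their backs; the gripper's body (75 mm by 178 mm) begins 61 mm behind the grasp point.
Start: joints at [-1.172, 0.423, 1.63, -0, 1.089, -0.019], TCP at [253.609, -571.215, 186.775] pointing down, gripper open.
Joint ranges: [-3, 3], [-0.9, 2.11], [0.09, 2.58], [-1.31, 4.45], [0.11, 2.69], [-2.54, 2.54]. Speed limits (rad/s): [2.39, 2.39, 3.01, 3.14, 3.14, 3.14].

## Interface

Orientations are given as a rotation vector (axis times angle).
In Python, from workcell import * gives the robot as it stands.
- The arm moves only by the tool step_arm, never from a script. Its argument "deltas" is a list of rows, each a list of 3 entries, a list of its own where there are three numbers: the shift along the tool's x, y, z in units of 300 mm (1.0 is 300 mm), then the turn, a rotation vector about the tool's x, y, z in units of 1.5 rad (1.0 is 1.5 rad), then the gripper command: -1 is shut, 1 is fully open, values between are in proportion. In form: [[[dx, dy, dz], [rx, ry, rz], gripper], ...]. A call has 1 to 20 rows; each row is the pose to reach, as a shift and turn from the pose commanded when the call began, along the tool's axes at that moment; what a row does not reach only later rows make up. A row lasts 1/12 s, in which the tool goes at most 41.7 mm and 7.16 degrees, less where a joint would pass 70% of its speed; a pose out of reach is approached as far as the arm can. A call with a number of a shift or a turn outside -1 to 1 is refused whole. A call with a gripper value outside its range is refused whole. The fingers move at their own pace and stop on an object; the grip force is fixed at half the most. Time passes only in rows, so rows that repeat a pose let the fingers close. It gives the time, the measured TCP pose, the force, the opening and the grip force at its end, in the units of the state.
- get_obs(): the state, without advancing time (a new reading comes with each control period).
- get_image(name): name is "scene" or "top"; returns a dict with "pixels" (384x512x3 uint8, red, green, blue), "fx", "fy", "cx", "cy" (pixels), "T" (4x4, takes a point from camera to world coordinates). Camera axes: x right, y down, z forward; pixel columns grow to the right and rows downward; lengths in mm; the calibration is good to about 2 mm. A picture is of the moment at which its call begins. There is no depth.
- close_job(): hands the job in; it is judged then, once.
The state is a dict: "t": time; "qpos": joint angles; "qvel": joint speeds; "joint_torque": joint torques, N m; "ee_pos": TCP position; "orientation": TCP orientation; "ft_force": force on the tool from outside, world axes, zero at the start; "moment": the same for the moment, N m; "width": finger opening in mm; "grasp_force": force on a finger pad.
Only numpy, scipy, OpenCV 4.12 (cv2) and the standard library are available. Lean on these libraries where they do the work, as an engineer would, in place of code of your own. Each camera call takes 0.05 s, during which the arm holds its last target. There are 200 camera calls.

## Task

On the drive duplicator, lightly press down the key in front of the bay that holds the thick drive until it is fully down and stays down, then press the long start bar fully down and let it spring back up. Press no other key, use a light touch, and do not grasp, lift or shift the drives or anything else on the bench; finish with the fingers drawn away.

Things in the scene. Friction and masses are not known exactly. Their poses are not given: they have to be found in the camera images.
- dock: drive duplicator, black box fixed to the table, 200 (x) x 320 (y) x 110 mm high; origin under its centre, +x away from its keys (they face the robot). Four bays (slots 105 x 29 mm, 70 mm deep) in its top deck, centres at x +35, y +125, +67, +9, -49 mm (bays 1 to 4), each with a loose drive; which holds the thick one varies. Keys at x -72 and the same y; the start bar ends the row at y -122
- key1 (a joint): how far the key of bay 1 is pressed, m: 0 up, 0.008 fully down. A press of about 2 to 3 N slides it straight down, and it stays down where it is left
- key1_top (a point): centre of the top face of the key of bay 1: a white block 22 x 26 mm, its top 12 mm above the deck when up and 4 mm when down
- key2 (a joint): how far the key of bay 2 is pressed, m: 0 up, 0.008 fully down. A press of about 2 to 3 N slides it straight down, and it stays down where it is left
- key2_top (a point): centre of the top face of the key of bay 2: a white block 22 x 26 mm, its top 12 mm above the deck when up and 4 mm when down
- key3 (a joint): how far the key of bay 3 is pressed, m: 0 up, 0.008 fully down. A press of about 2 to 3 N slides it straight down, and it stays down where it is left
- key3_top (a point): centre of the top face of the key of bay 3: a white block 22 x 26 mm, its top 12 mm above the deck when up and 4 mm when down
- key4 (a joint): how far the key of bay 4 is pressed, m: 0 up, 0.008 fully down. A press of about 2 to 3 N slides it straight down, and it stays down where it is left
- key4_top (a point): centre of the top face of the key of bay 4: a white block 22 x 26 mm, its top 12 mm above the deck when up and 4 mm when down
- start (a joint): how far the start bar is pressed, m: 0 up, 0.008 fully down (about 4 N). It springs back up when let go
- start_top (a point): centre of the top face of the start bar, white, 22 x 56 mm (long along the duplicator's y), its top 12 mm above the deck when up
- thick_mid (a point): centre of the thick drive standing in a bay: a full-size metal drive 102 x 26 x 147 mm tall, rising 77 mm above the deck; this point is half-way up it
- thin_a_mid (a point): middle of a thin drive in another bay: a slim metal drive 70 x 9.5 mm rising about 50 mm above the deck from a black sled 102 x 26 mm sunk in the bay; this point is 60 mm above the bay's floor
- thin_b_mid (a point): middle of a thin drive in another bay: a slim metal drive 70 x 9.5 mm rising about 50 mm above the deck from a black sled 102 x 26 mm sunk in the bay; this point is 60 mm above the bay's floor
- thin_c_mid (a point): middle of a thin drive in another bay: a slim metal drive 70 x 9.5 mm rising about 50 mm above the deck from a black sled 102 x 26 mm sunk in the bay; this point is 60 mm above the bay's floor
- screw_tin: small open steel bowl, 44 mm across, 22 mm high, standing on the duplicator's deck behind the start bar; origin under its centre; leave alone
- driver: screwdriver lying on the table, 170 mm long, about 30 mm thick; leave alone
- mug: white mug, 80 mm across, 92 mm high; origin under its centre; leave alone
- cleaner: white can, 54 mm across, 150 mm high; origin under its centre; leave alone
- spare_drive: a thick drive lying flat on the table, not in any bay, 102 x 147 x 26 mm; origin under its centre; leave alone, it does not count as the drive in the bay
- parts_tray: open grey parts tray with compartments, 120 x 170 x 35 mm; origin under its centre; leave alone
- fan: square black case fan lying flat, 80 x 80 x 25 mm; origin under its centre; leave alone
Things that resemble listed ones, but are neither listed nor needed, are in the scene too. Leave any orange or red look-alike of the part that bears thick_mid alone.

How it is judged (in metres and radians):
On the way, in this order (a step that is already met when the one before it is completed fails the run):
1. the key of the thick drive's bay is pressed down (((value of joint key1 above 0.0062 m and y of thick_mid in the frame of dock between 0.105 and 0.145 m) or (value of joint key2 above 0.0062 m and y of thick_mid in the frame of dock between 0.047 and 0.087 m) or (value of joint key3 above 0.0062 m and y of thick_mid in the frame of dock between -0.011 and 0.029 m) or (value of joint key4 above 0.0062 m and y of thick_mid in the frame of dock between -0.069 and -0.029 m))), for 0.1 s.
2. the start bar is pressed down, the bay's key staying down (value of joint start above 0.0062 m and ((value of joint key1 above 0.0062 m and y of thick_mid in the frame of dock between 0.105 and 0.145 m) or (value of joint key2 above 0.0062 m and y of thick_mid in the frame of dock between 0.047 and 0.087 m) or (value of joint key3 above 0.0062 m and y of thick_mid in the frame of dock between -0.011 and 0.029 m) or (value of joint key4 above 0.0062 m and y of thick_mid in the frame of dock between -0.069 and -0.029 m))), for 0.05 s.
3. the start bar is let go and springs back (value of joint start below 0.002 m), for 0.1 s.
At the end, for the whole second after the job is handed in: the key of the thick drive's bay is at least 6.2 mm down, the start bar is back up (within 2 mm), the other keys are up (within 2 mm), every drive is within 15 mm and every other loose thing within 20 mm of where it began (((value of joint key1 above 0.0062 m and y of thick_mid in the frame of dock between 0.105 and 0.145 m and value of joint each of key2, key3, key4 below 0.002 m) or (value of joint key2 above 0.0062 m and y of thick_mid in the frame of dock between 0.047 and 0.087 m and value of joint each of key1, key3, key4 below 0.002 m) or (value of joint key3 above 0.0062 m and y of thick_mid in the frame of dock between -0.011 and 0.029 m and value of joint each of key1, key2, key4 below 0.002 m) or (value of joint key4 above 0.0062 m and y of thick_mid in the frame of dock between -0.069 and -0.029 m and value of joint each of key1, key2, key3 below 0.002 m)) and value of joint start below 0.002 m and distance of each of thick_mid, thin_a_mid, thin_b_mid, thin_c_mid from where it was at the start of the episode below 0.015 m and distance of each of screw_tin, driver, mug, cleaner, spare_drive, parts_tray, fan from where it was at the start of the episode below 0.02 m); the robot touches nothing.
It fails at once if a key of another bay is pressed by more than 3 mm ((value of joint key1 above 0.003 m and y of thick_mid in the frame of dock below 0.105 m) or (value of joint key1 above 0.003 m and y of thick_mid in the frame of dock above 0.145 m) or (value of joint key2 above 0.003 m and y of thick_mid in the frame of dock below 0.047 m) or (value of joint key2 above 0.003 m and y of thick_mid in the frame of dock above 0.087 m) or (value of joint key3 above 0.003 m and y of thick_mid in the frame of dock below -0.011 m) or (value of joint key3 above 0.003 m and y of thick_mid in the frame of dock above 0.029 m) or (value of joint key4 above 0.003 m and y of thick_mid in the frame of dock below -0.069 m) or (value of joint key4 above 0.003 m and y of thick_mid in the frame of dock above -0.029 m)).
It fails at once if the start bar is pressed by more than 3 mm before the bay's key is down (value of joint start above 0.003 m and not ((value of joint key1 above 0.0062 m and y of thick_mid in the frame of dock between 0.105 and 0.145 m) or (value of joint key2 above 0.0062 m and y of thick_mid in the frame of dock between 0.047 and 0.087 m) or (value of joint key3 above 0.0062 m and y of thick_mid in the frame of dock between -0.011 and 0.029 m) or (value of joint key4 above 0.0062 m and y of thick_mid in the frame of dock between -0.069 and -0.029 m))).
It fails at once if the duplicator or its keys are pushed with more than 35 N (contact force between any of the arm, the fingers and dock above 35 N).
It fails at once if a drive in a bay is lifted or shifted by more than 15 mm (distance of any of thick_mid, thin_a_mid, thin_b_mid, thin_c_mid from where it was at the start of the episode above 0.015 m).
It fails at once if another loose thing is lifted or shifted by more than 20 mm (distance of any of screw_tin, driver, mug, cleaner, spare_drive, parts_tray, fan from where it was at the start of the episode above 0.02 m).
It also fails if it takes over 45 s, if anything falls off the work surface, if the arm or the gripper's body presses on something with over 40 N, if the wrist force passes 120 N, or if a joint passes its speed limit or range.

## Working session

There is one attempt and no reset: what is moved stays moved. The work goes in short steps, Python scripts to look and compute and a tool call to move; the robot and the scene stay as the last step left them, time stands still between calls to the robot, and variables do not carry over. Pictures are saved under pics/ and viewed, at most 10 in all, crops included, and the job is handed in when it is done.

Besides the shell and the picture viewer there is one more tool, called after "Request:" as name([rows], argument=value, ...), one row to a line, values as JSON. step_arm: Moves the arm, as the interface text tells. Its arguments: {"type":"object","properties":{"deltas":{"type":"array","items":{"type":"array"}}},"required":["deltas"]}

```bash
mkdir -p pics
python3 - <<'E'
from workcell import *
import cv2,numpy as np
for n in("scene","top"):
    d=get_image(n); cv2.imwrite(f"pics/{n}0.png",cv2.resize(d["pixels"][:,:,::-1],(800,600),interpolation=cv2.INTER_CUBIC))
    print(n,d["fx"],d["fy"],d["cx"],d["cy"],np.round(d["T"],3).tolist())
o=get_obs();print(o["t"],o["ee_pos"],o["orientation"],o["width"])
E
```

```text
scene 373.7107980220091 373.7107980220091 257.20769455071036 191.40685396752448 [[0.23, 0.655, -0.72, 1284.328], [0.973, -0.14, 0.184, -192.624], [0.019, -0.743, -0.669, 768.965], [0.0, 0.0, 0.0, 1.0]]
top 467.27120682709693 467.27120682709693 255.74949668237926 198.31697036879189 [[0.003, -0.992, 0.13, 376.431], [-1.0, -0.003, 0.006, -19.116], [-0.006, -0.13, -0.992, 1461.002], [0.0, 0.0, 0.0, 1.0]]
0.1 [ 253.40909117 -570.72041296  186.07993564] [-3.07194604e+00 -6.51254529e-01  4.34039626e-04] 87.82635591981472
```

View pics/scene0.png

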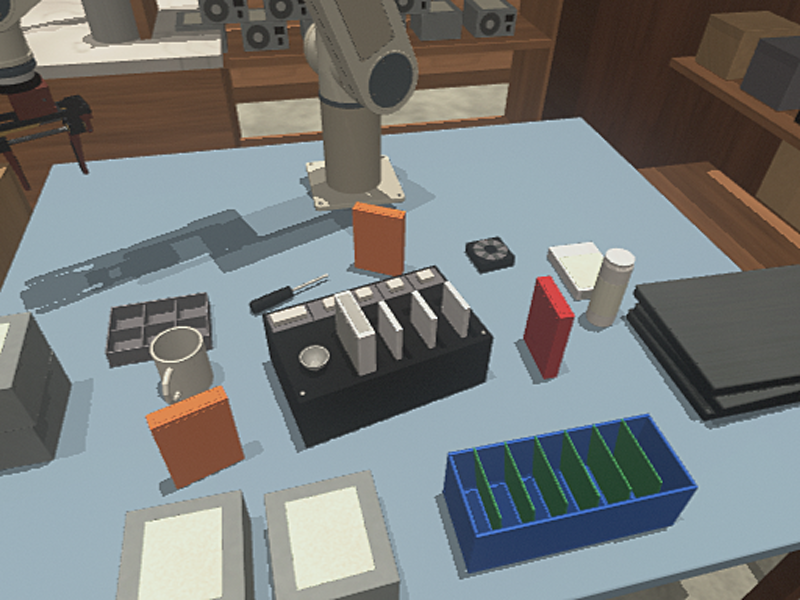

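View pics/top0.png

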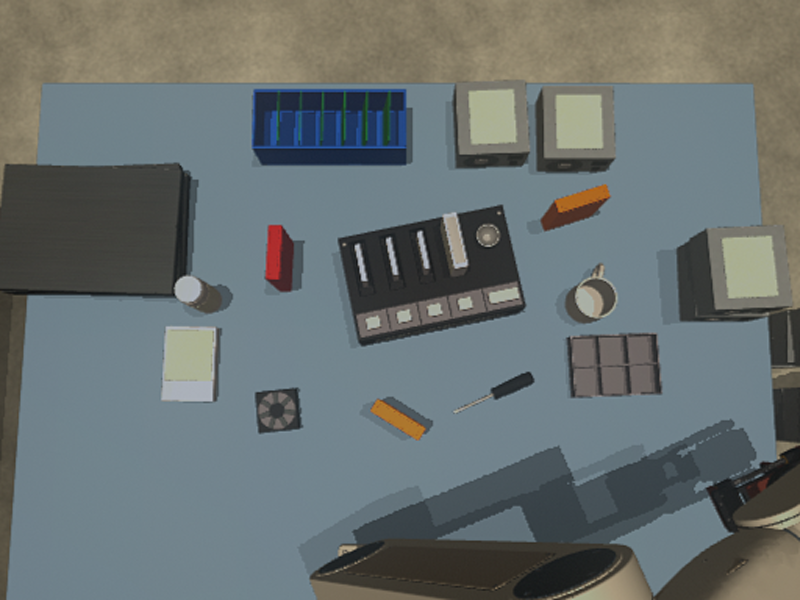

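The top view shows four bays, with drive tops near (362,265), (392,258), (423,252) and (455,243). The wide drive at (455,243) is in bay 4, next to the start bar at (504,296), so its key should be the one at (465,303). The look-alikes are the orange boxes at (398,419) and (575,206), the red box at (280,258), and the flat spare at (190,363); none of them is in a bay. I'll confirm this with an enlarged crop and measure the key tops.

```bash
cat > h.py <<'E'
from workcell import *
import cv2,numpy as np
def ray(d,u,v,z):
    T=np.array(d["T"]); r=T[:3,:3]@[(u-d["cx"])/d["fx"],(v-d["cy"])/d["fy"],1]
    return T[:3,3]+r*(z-T[2,3])/r[2]
def proj(d,p):
    T=np.array(d["T"]); c=T[:3,:3].T@(np.array(p)-T[:3,3]); return np.array([d["fx"]*c[0]/c[2]+d["cx"],d["fy"]*c[1]/c[2]+d["cy"]])
E
python3 - <<'E'
from h import *
d=get_image("top"); im=d["pixels"][:,:,::-1]
x0,y0=205,125; c=im[y0:y0+105,x0:x0+140]
cv2.imwrite("pics/crop.png",cv2.resize(c,None,fx=5.5,fy=5.5,interpolation=cv2.INTER_CUBIC))
m=(im[:,:,0]>165).astype(np.uint8)
n,l,s,cc=cv2.connectedComponentsWithStats(m)
for i in range(1,n):
    u,v=cc[i]
    if x0<u<x0+140 and y0<v<y0+105 and s[i][4]>8: print(s[i],cc[i].round(1),ray(d,u,v,122).round(1))
E
```

```text
[284 136   8  10  26] [286.8 138.7] [ 728.7 -101.6  122. ]
[286 147   3  13  13] [287.1 153. ] [ 685.7 -102.1  122. ]
[267 148   7  24  63] [270.3 159.5] [666.1 -53.  122. ]
[247 152   7  24  64] [250.3 163.7] [653.4   5.3 122. ]
[227 157   7  23  64] [230.3 167.9] [640.9  63.7 122. ]
[290 165   9   7  27] [293.9 168.5] [ 639.5 -121.8  122. ]
[256 202   7   4  10] [259.3 203.7] [536.1 -21.2 122. ]
[236 205   7   5  13] [239.  207.5] [525.   37.3 122. ]
```

View pics/crop.png

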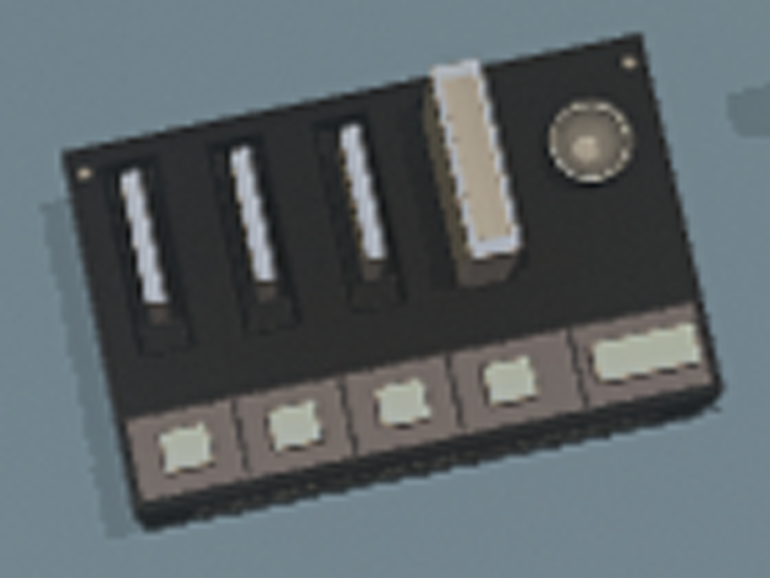

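The crop confirms it. Bay 4 at (475,160) holds the only full-width drive. Its key is at (510,380) and the start bar is at (646,351).

Run:
```python
from h import *
from scipy.optimize import least_squares
from scipy.spatial.transform import Rotation as R
d=get_image("top")
U=np.array([(187,447),(296,425),(402,402),(510,380),(646,351),(63,152),(641,35)])
uv=(U+.5)/5.5-.5+[205,125]
L=np.array([(-72,125,122),(-72,67,122),(-72,9,122),(-72,-49,122),(-72,-122,122),(100,160,110),(100,-160,110)])
def W(p,L): 
    c,s=np.cos(p[2]),np.sin(p[2]); return np.c_[p[0]+c*L[:,0]-s*L[:,1],p[1]+s*L[:,0]+c*L[:,1],L[:,2]]
f=lambda p:np.concatenate([proj(d,w)-q for w,q in zip(W(p,L),uv)])
r=least_squares(f,[610,-25,.2],x_scale=[100,100,1]); print(r.x, r.fun.round(2))
np.save("dock.npy",r.x)
K=W(r.x,L)[3:5]; print(K)
# tool pose, scene check
o=get_obs(); Rt=R.from_rotvec(o["orientation"]).as_matrix(); print(Rt.round(4).tolist(),o["ee_pos"],o["qpos"])
s=get_image("scene")
print([ (proj(s,w)*800/512).round(0).tolist() for w in W(r.x,L)])
```

```text
[ 6.25733740e+02 -6.88726238e+01  2.07226734e-01] [-0.05  0.02 -0.18 -0.04  0.2   0.1   0.18  0.06  0.1   0.26 -0.44 -0.11
  0.18 -0.32]
[[ 565.35575218 -131.63804881  122.        ]
 [ 580.37526579 -203.07623335  122.        ]]
[[0.914, 0.4058, -0.0004], [0.4058, -0.914, 0.0009], [0.0, -0.001, -1.0]] [ 253.46357498 -570.8607352   186.29330369] [-1.17198422e+00  4.23570857e-01  1.63037701e+00 -2.08858191e-05
  1.08865442e+00 -1.90110378e-02]
[[424.0, 273.0], [394.0, 282.0], [362.0, 291.0], [330.0, 300.0], [287.0, 312.0], [492.0, 336.0], [298.0, 403.0]]
```

The scene-camera reprojection agrees with the fit to about 4 px. I'll close the gripper, turn it to line up with the dock and travel at z≈240.

Request:
step_arm([
  [[0.07,-0.04,-0.17],[0,0,0.03],-1],
  [[0.15,-0.09,-0.18],[0,0,0.07],-1],
  [[0.25,-0.15,-0.18],[0,0,0.1],-1],
  [[0.35,-0.21,-0.18],[0,0,0.1405],-1],
  [[0.45,-0.27,-0.18],[0,0,0.1405],-1],
  [[0.55,-0.33,-0.18],[0,0,0.1405],-1],
  [[0.65,-0.39,-0.18],[0,0,0.1405],-1],
  [[0.72,-0.43,-0.18],[0,0,0.1405],-1],
  [[0.77,-0.46,-0.18],[0,0,0.1405],-1],
  [[0.77,-0.46,-0.18],[0,0,0.1405],-1],
  [[0.77,-0.46,-0.18],[0,0,0.1405],-1],
])

```text
t: 1.17
ee_pos: [409.1, -350.9, 240.8]
orientation: [3.124, 0.328, -0.0]
ft_force: [0.3, 0.1, -0.3]
width: 17.5
grasp_force: 0.0
```

```bash
cat > go.py <<'E'
from h import *
from scipy.spatial.transform import Rotation as R
import sys
o=get_obs(); Rt=R.from_rotvec(o["orientation"]).as_matrix(); t=np.array(eval(sys.argv[1]),float)
print(o["t"],o["ee_pos"].round(1),o["ft_force"].round(2),o["width"],"yaw",np.degrees(np.arctan2(Rt[1,0],Rt[0,0])).round(2),"delta units",(Rt.T@(t-o["ee_pos"])/300).round(4))
E
python3 go.py "[565.4,-131.6,240]"
```

```text
1.1667 [ 409.1 -350.9  240.8] [ 0.34  0.12 -0.32] 17.50094493413377 yaw 11.98 delta units [ 0.6615 -0.6069  0.0025]
```

Request:
step_arm([
  [[0.08,-0.07,0],[0,0,0],-1],
  [[0.17,-0.15,0],[0,0,0],-1],
  [[0.26,-0.24,0],[0,0,0],-1],
  [[0.35,-0.32,0],[0,0,0],-1],
  [[0.44,-0.4,0],[0,0,0],-1],
  [[0.52,-0.48,0],[0,0,0],-1],
  [[0.59,-0.54,0],[0,0,0],-1],
  [[0.64,-0.59,0],[0,0,0],-1],
  [[0.66,-0.607,0],[0,0,0],-1],
  [[0.66,-0.607,0.1],[0,0,0],-1],
  [[0.66,-0.607,0.2],[0,0,0],-1],
  [[0.66,-0.607,0.28],[0,0,0],-1],
  [[0.66,-0.607,0.3],[0,0,0],-1],
  [[0.66,-0.607,0.3],[0,0,0],-1],
  [[0.66,-0.607,0.3],[0,0,0],-1],
])

```text
t: 2.42
ee_pos: [565.3, -133.6, 151.5]
orientation: [3.125, 0.323, 0.001]
ft_force: [0.3, -0.1, 0.1]
width: 0.6
grasp_force: 0.0
```

```bash
python3 go.py "[565.4,-131.6,122]"
python3 - <<'E'
from h import *
d=get_image("scene"); im=d["pixels"][:,:,::-1]
cv2.imwrite("pics/near.png",cv2.resize(im[110:300,140:340],None,fx=3,fy=3,interpolation=cv2.INTER_CUBIC))
E
```

```text
2.4167 [ 565.3 -133.6  151.5] [ 0.26 -0.08  0.06] 0.5937414475271892 yaw 11.8 delta units [ 0.0016 -0.0065  0.0982]
```

View pics/near.png

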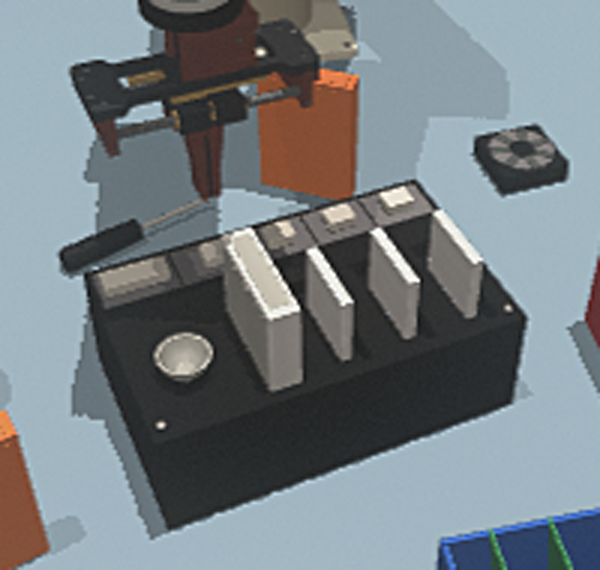

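Run:
```python
from h import *
d=get_image("scene")
for p in([565.3,-133.6,151.5],[565.4,-131.6,122],[580.4,-203.1,122]): print(((proj(d,p)-[140,110])*3).round())
print(get_obs()["ee_pos"])
```

```text
[209. 220.]
[213. 246.]
[131. 270.]
[ 566.1923985  -133.37540957  152.49218065]
```

The tip is predicted at crop (209,220) but appears near (208,197), and the keys sit about 3 px below their prediction. I'll take a closer look before pressing.

Run:
```python
from h import *
r=np.load("dock.npy"); c,s=np.cos(r[2]),np.sin(r[2])
d=get_image("scene"); e=get_image("top")
W=lambda x,y,z:[r[0]+c*x-s*y,r[1]+s*x+c*y,z]
P=[W(-72,y,122) for y in(125,67,9,-49,-122)]+[W(x,y,110) for x in(-100,100) for y in(-160,160)]+[W(100,-160,0)]+[get_obs()["ee_pos"]]
out=[]
for g,(x0,y0),n in((d,(160,140),"a"),(e,(230,100),"b")):
    im=cv2.resize(np.ascontiguousarray(g["pixels"][y0:y0+150,x0:x0+(165 if n=="a" else 130),::-1]),None,fx=4 if n=="a" else 2,fy=4 if n=="a" else 2,interpolation=cv2.INTER_CUBIC); k=4 if n=="a" else 2
    for p in P:
        q=((proj(g,p)-[x0,y0]+.5)*k-.5).round().astype(int); cv2.drawMarker(im,tuple(map(int,q)),(0,0,255) if p is not P[-1] else (0,255,0),cv2.MARKER_CROSS,10,1)
    cv2.imwrite(f"pics/{n}.png",im)
```

```text
(no output)
```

View pics/a.png

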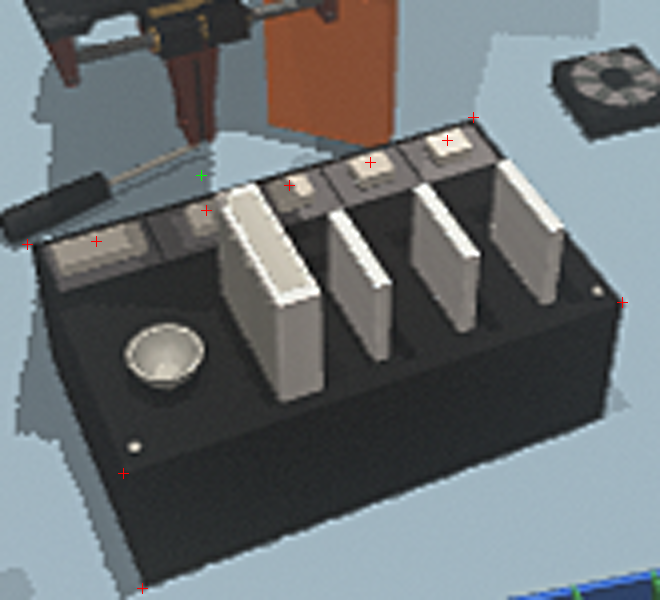

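View pics/b.png

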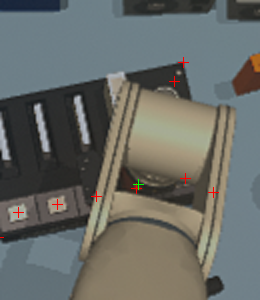

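Run:
```python
from h import *
e=get_image("top");d=get_image("scene")
k=800/512
print("start TCP top0",proj(e,[253.4,-570.7,186])*k,"scene0",proj(d,[253.4,-570.7,186])*k)
print("base",proj(e,[0,0,0])*k,proj(d,[0,0,0])*k)
for p in([566,-133.4,152],[566,-133.4,182],[566,-133.4,232],[536,-133.4,152],[566,-133.4,262]): print(p,(proj(d,p)-[160,140]+.5)*4-.5)
a=cv2.imread("pics/scene0.png")[60:215,0:110]; b=cv2.imread("pics/top0.png")[440:600,650:800]
cv2.imwrite("pics/c.png",np.hstack([cv2.resize(a,(400,560)),cv2.resize(b,(400,427))[:427] if 0 else cv2.copyMakeBorder(cv2.resize(b,(395,421)),0,139,0,0,cv2.BORDER_CONSTANT)]))
```

```text
start TCP top0 [727.09804439 479.33134823] scene0 [ 63.17769732 195.44236978]
base [393.2938371  603.41602614] [353.07203922 181.76652094]
[566, -133.4, 152] [200.04845281 175.25556561]
[566, -133.4, 182] [196.84534002 138.3800261 ]
[566, -133.4, 232] [191.1848342   73.21397675]
[536, -133.4, 152] [193.58942093 145.47798205]
[566, -133.4, 262] [187.57894776  31.70154287]
```

View pics/c.png

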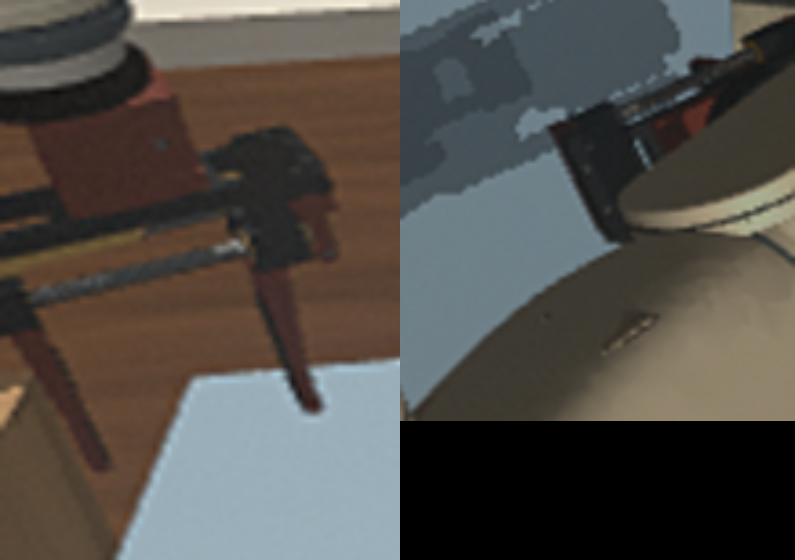

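Run:
```python
from h import *
e=get_image("top");d=get_image("scene")
k=800/512
t=np.array([253.4,-570.7,186]);X=np.array([.914,.406,0]);Y=np.array([.406,-.914,0]);Z=np.array([0,0,1])
for h in(80,115):
  for sx in(-37.5,37.5):
    p=t+sx*X-89*Y+h*Z
    print(h,sx,"topcrop",((proj(e,p)*k-[650,440])*395/150).round(),"scenecrop",((proj(d,p)*k-[0,60])*[400/110,560/155]).round())
for h in(0,30,40):
  for sy in(-50,50): print("tip",h,sy,((proj(d,t+h*Z+sy*Y)*k-[0,60])*[400/110,560/155]).round())
for off in(-30,-40,-50):
  for sy in(-50,50): print("xoff",off,sy,((proj(d,t+[off,0,0]+sy*Y)*k-[0,60])*[400/110,560/155]).round())
```

```text
80 -37.5 topcrop [158. 236.] scenecrop [339. 267.]
80 37.5 topcrop [101. 119.] scenecrop [385. 325.]
115 -37.5 topcrop [183. 246.] scenecrop [315. 201.]
115 37.5 topcrop [124. 126.] scenecrop [361. 257.]
tip 0 -50 [334. 459.]
tip 0 50 [121. 521.]
tip 30 -50 [314. 407.]
tip 30 50 [ 96. 468.]
tip 40 -50 [307. 390.]
tip 40 50 [ 87. 450.]
xoff -30 -50 [342. 430.]
xoff -30 50 [135. 489.]
xoff -40 -50 [345. 420.]
xoff -40 50 [139. 479.]
xoff -50 -50 [348. 410.]
xoff -50 50 [143. 468.]
```

The z-only shift of about +29 mm explains both the start view (tips seen at (312,411) and (105,468)) and the current one. So the real fingertips are about 29 mm higher than reported. I'll expect contact at a reading of z≈93 and feel my way down in small steps.

Request:
step_arm([
  [[0.002,-0.006,0.03],[0,0,0],-1],
  [[0.002,-0.006,0.06],[0,0,0],-1],
  [[0.002,-0.006,0.08],[0,0,0],-1],
  [[0.002,-0.006,0.09],[0,0,0],-1],
  [[0.002,-0.006,0.09],[0,0,0],-1],
  [[0.002,-0.006,0.09],[0,0,0],-1],
])

```text
t: 3.32
ee_pos: [565.1, -130.5, 123.3]
orientation: [-3.124, -0.325, 0.001]
ft_force: [0.4, -0.4, 0.3]
width: 0.4
grasp_force: 0.0
```

Request:
step_arm([
  [[0,0,0.007],[0,0,0],-1],
  [[0,0,0.014],[0,0,0],-1],
  [[0,0,0.02],[0,0,0],-1],
  [[0,0,0.02],[0,0,0],-1],
])

```text
t: 3.65
ee_pos: [565.1, -130.6, 117.5]
orientation: [-3.125, -0.325, 0.001]
ft_force: [0.1, -0.0, -0.5]
width: 0.6
grasp_force: 0.0
```

Request:
step_arm([
  [[0,0,0.007],[0,0,0],-1],
  [[0,0,0.014],[0,0,0],-1],
  [[0,0,0.02],[0,0,0],-1],
  [[0,0,0.02],[0,0,0],-1],
])

```text
t: 3.98
ee_pos: [565.0, -130.5, 111.3]
orientation: [-3.125, -0.325, 0.001]
ft_force: [0.1, 0.5, 0.2]
width: 0.2
grasp_force: 0.0
```

There is no contact at 111, as expected with the offset. I'll check by picture.

Run:
```python
from h import *
d=get_image("scene")
cv2.imwrite("pics/e.png",cv2.resize(np.ascontiguousarray(d["pixels"][150:220,165:265,::-1]),None,fx=7,fy=7,interpolation=cv2.INTER_CUBIC))
z=get_obs()["ee_pos"]
for h in(0,29): print((proj(d,z+[0,0,h])-[165,150])*7)
print((proj(d,[565.36,-131.64,122])-[165,150])*7)
```

```text
[327.05718876 314.25533412]
[322.1018557  255.41259491]
[322.35469975 294.09388038]
```

View pics/e.png

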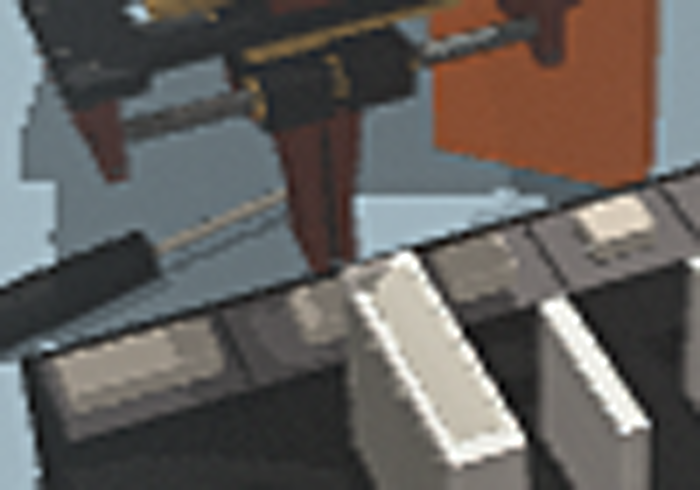

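The tip at (332,270) is right above key 4 at about (328,305), with around 19 mm still to go. I'll continue down gently.

Request:
step_arm([
  [[0,0,0.01],[0,0,0],-1],
  [[0,0,0.02],[0,0,0],-1],
  [[0,0,0.03],[0,0,0],-1],
  [[0,0,0.04],[0,0,0],-1],
  [[0,0,0.04],[0,0,0],-1],
])

```text
t: 4.45
ee_pos: [564.8, -130.4, 99.0]
orientation: [-3.124, -0.325, 0.002]
ft_force: [-0.4, 0.4, -0.5]
width: 0.3
grasp_force: 0.0
```

Request:
step_arm([
  [[0,0,0.005],[0,0,0],-1],
  [[0,0,0.01],[0,0,0],-1],
  [[0,0,0.015],[0,0,0],-1],
  [[0,0,0.015],[0,0,0],-1],
])

```text
t: 4.78
ee_pos: [565.2, -130.5, 95.0]
orientation: [-3.125, -0.325, 0.0]
ft_force: [-0.8, 0.5, -0.9]
width: 0.5
grasp_force: 0.0
```

Request:
step_arm([
  [[0,0,0.005],[0,0,0],-1],
  [[0,0,0.01],[0,0,0],-1],
  [[0,0,0.01],[0,0,0],-1],
])

```text
t: 5.03
ee_pos: [565.1, -130.5, 92.0]
orientation: [-3.125, -0.325, 0.001]
ft_force: [0.7, -0.1, -0.1]
width: 0.3
grasp_force: 0.0
```

Request:
step_arm([
  [[0,0,0.004],[0,0,0],-1],
  [[0,0,0.008],[0,0,0],-1],
  [[0,0,0.008],[0,0,0],-1],
])

```text
t: 5.28
ee_pos: [565.2, -130.5, 89.6]
orientation: [-3.125, -0.325, 0.001]
ft_force: [0.4, -0.4, 0.4]
width: 0.6
grasp_force: 0.0
```

Request:
step_arm([
  [[0,0,0.004],[0,0,0],-1],
  [[0,0,0.008],[0,0,0],-1],
  [[0,0,0.008],[0,0,0],-1],
])

```text
t: 5.53
ee_pos: [565.1, -130.5, 87.2]
orientation: [-3.125, -0.325, 0.001]
ft_force: [0.1, 0.4, 0.2]
width: 0.2
grasp_force: 0.0
```

Request:
step_arm([
  [[0,0,0.003],[0,0,0],-1],
  [[0,0,0.006],[0,0,0],-1],
  [[0,0,0.006],[0,0,0],-1],
])

```text
t: 5.78
ee_pos: [565.3, -130.6, 85.6]
orientation: [-3.125, -0.325, -0.0]
ft_force: [-0.1, -0.3, 0.4]
width: 0.5
grasp_force: 0.0
```

Request:
step_arm([
  [[0,0,0.003],[0,0,0],-1],
  [[0,0,0.006],[0,0,0],-1],
  [[0,0,0.006],[0,0,0],-1],
])

```text
t: 6.03
ee_pos: [565.3, -130.6, 83.8]
orientation: [3.125, 0.325, 0.0]
ft_force: [0.3, -0.2, 1.4]
width: 0.4
grasp_force: 0.3
```

Request:
step_arm([
  [[0,0,0.003],[0,0,0],-1],
  [[0,0,0.006],[0,0,0],-1],
  [[0,0,0.006],[0,0,0],-1],
])

```text
t: 6.28
ee_pos: [565.3, -130.6, 81.9]
orientation: [-3.125, -0.325, -0.0]
ft_force: [-0.4, -0.4, -0.7]
width: 0.5
grasp_force: 0.2
```

Run:
```python
from h import *
d=get_image("scene")
cv2.imwrite("pics/f.png",cv2.resize(np.ascontiguousarray(d["pixels"][165:215,165:265,::-1]),None,fx=8,fy=8,interpolation=cv2.INTER_CUBIC))
print(get_obs()["ft_force"])
```

```text
[ 0.21575772  0.35323215 -1.02168642]
```

View pics/f.png

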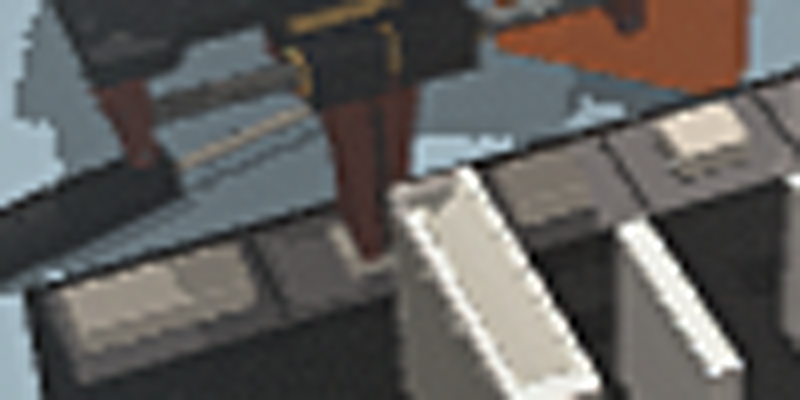

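The tip at (370,255) is now on key 4. I'll keep going until I feel the stop.

Request:
step_arm([
  [[0,0,0.003],[0,0,0],-1],
  [[0,0,0.006],[0,0,0],-1],
])

```text
t: 6.5
ee_pos: [565.3, -130.6, 80.3]
orientation: [3.125, 0.325, 0.0]
ft_force: [-0.2, 0.4, 1.4]
width: 0.4
grasp_force: 1.0
```

Request:
step_arm([
  [[0,0,0.003],[0,0,0],-1],
  [[0,0,0.006],[0,0,0],-1],
])

```text
t: 6.67
ee_pos: [565.4, -130.6, 78.4]
orientation: [3.125, 0.324, 0.0]
ft_force: [-0.8, 0.8, 6.5]
width: 0.5
grasp_force: 3.7
```

Request:
step_arm([
  [[0,0,0.002],[0,0,0],-1],
  [[0,0,0.002],[0,0,0],-1],
])

```text
t: 6.83
ee_pos: [565.4, -130.6, 78.4]
orientation: [3.125, 0.325, 0.0]
ft_force: [-2.4, 0.6, 6.4]
width: 0.6
grasp_force: 3.6
```

Request:
step_arm([
  [[0,0,0.003],[0,0,0],-1],
  [[0,0,0.003],[0,0,0],-1],
])

```text
t: 7.0
ee_pos: [565.5, -130.6, 78.3]
orientation: [3.125, 0.325, 0.0]
ft_force: [-4.5, 1.2, 14.0]
width: 0.4
grasp_force: 7.3
```

The key is at its stop (78.3, 14 N). I'll lift off and move 73 mm along dock −y to the start bar, where I expect contact near 86 and the stop near 78.

Request:
step_arm([
  [[0,0,-0.03],[0,0,0],-1],
  [[0,0,-0.08],[0,0,0],-1],
  [[0,0,-0.1],[0,0,0],-1],
  [[0,0.05,-0.1],[0,0,0],-1],
  [[0,0.11,-0.1],[0,0,0],-1],
  [[0,0.17,-0.1],[0,0,0],-1],
  [[0,0.22,-0.1],[0,0,0],-1],
  [[0,0.243,-0.1],[0,0,0],-1],
  [[0,0.243,-0.1],[0,0,0],-1],
  [[0,0.243,-0.08],[0,0,0],-1],
  [[0,0.243,-0.06],[0,0,0],-1],
  [[0,0.243,-0.05],[0,0,0],-1],
  [[0,0.243,-0.05],[0,0,0],-1],
])

```text
t: 8.08
ee_pos: [579.3, -200.9, 90.6]
orientation: [-3.124, -0.326, 0.003]
ft_force: [0.0, 0.7, -0.2]
width: 0.8
grasp_force: 0.0
```

```bash
python3 go.py "[580.4,-203.1,87]"
python3 - <<'E'
from h import *
d=get_image("scene")
cv2.imwrite("pics/g.png",cv2.resize(np.ascontiguousarray(d["pixels"][160:220,155:255,::-1]),None,fx=8,fy=8,interpolation=cv2.INTER_CUBIC))
E
```

```text
8.0833 [ 579.3 -200.9   90.6] [ 0.01  0.65 -0.2 ] 0.8191703485567409 yaw 11.91 delta units [0.002  0.008  0.0121]
```

View pics/g.png

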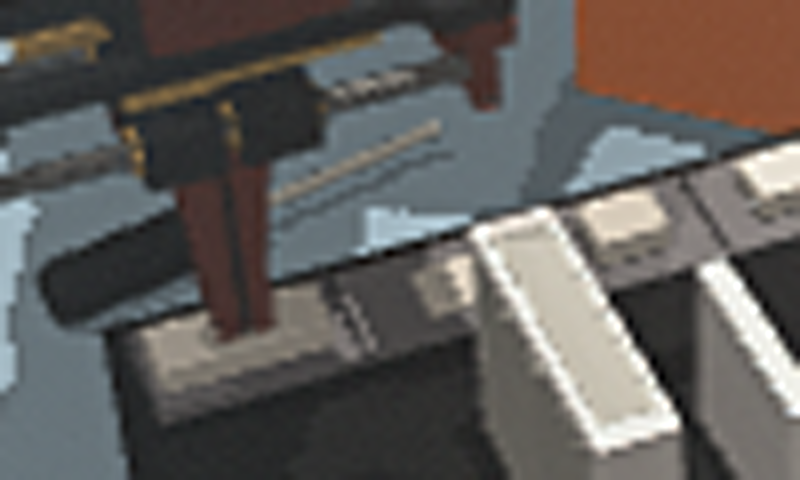

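The tip at (240,335) is over the middle of the start bar, and key 4 at (450,285) sits low. I'll press the bar.

Request:
step_arm([
  [[0.002,0.004,0.008],[0,0,0],-1],
  [[0.002,0.004,0.016],[0,0,0],-1],
  [[0.002,0.004,0.024],[0,0,0],-1],
  [[0.002,0.004,0.03],[0,0,0],-1],
  [[0.002,0.004,0.036],[0,0,0],-1],
  [[0.002,0.004,0.036],[0,0,0],-1],
])

```text
t: 8.63
ee_pos: [581.4, -202.9, 81.1]
orientation: [3.125, 0.325, 0.001]
ft_force: [1.3, 0.1, 2.7]
width: 0.5
grasp_force: 1.3
```

Request:
step_arm([
  [[0,0,0.004],[0,0,0],-1],
  [[0,0,0.004],[0,0,0],-1],
])

```text
t: 8.8
ee_pos: [581.5, -202.9, 80.1]
orientation: [3.125, 0.325, 0.001]
ft_force: [0.4, 0.5, 3.1]
width: 0.5
grasp_force: 1.5
```

Request:
step_arm([
  [[0,0,0.003],[0,0,0],-1],
  [[0,0,0.006],[0,0,0],-1],
  [[0,0,0.006],[0,0,0],-1],
])

```text
t: 9.05
ee_pos: [581.5, -203.0, 78.5]
orientation: [3.125, 0.325, 0.001]
ft_force: [1.5, 2.3, 4.2]
width: 0.1
grasp_force: 2.1
```

Request:
step_arm([
  [[0,0,0.003],[0,0,0],-1],
  [[0,0,0.003],[0,0,0],-1],
])

```text
t: 9.22
ee_pos: [581.5, -202.9, 78.3]
orientation: [3.125, 0.325, 0.001]
ft_force: [-1.0, 2.7, 10.6]
width: 0.6
grasp_force: 5.2
```

The bar is at its stop (78.3, 10.6 N). Now I'll lift well clear.

Request:
step_arm([
  [[0,0,0],[0,0,0],-1],
  [[0,0,-0.03],[0,0,0],-1],
  [[0,0,-0.08],[0,0,0],-1],
  [[0,0,-0.15],[0,0,0],-1],
  [[0,0,-0.25],[0,0,0],-1],
  [[0,0,-0.35],[0,0,0],-1],
  [[0,0,-0.45],[0,0,0],-1],
  [[-0.1,0,-0.5],[0,0,0],-1],
  [[-0.2,0,-0.5],[0,0,0],-1],
  [[-0.2,0,-0.5],[0,0,0],-1],
  [[-0.2,0,-0.5],[0,0,0],-1],
  [[-0.2,0,-0.5],[0,0,0],-1],
])

```text
t: 10.22
ee_pos: [522.5, -215.4, 227.1]
orientation: [-3.125, -0.324, 0.0]
ft_force: [0.8, 0.0, -0.0]
width: 0.3
grasp_force: 0.0
```

Run:
```python
from h import *
d=get_image("scene")
cv2.imwrite("pics/h.png",cv2.resize(np.ascontiguousarray(d["pixels"][160:220,165:295,::-1]),None,fx=6,fy=6,interpolation=cv2.INTER_CUBIC))
# bar/key brightness rows vs first scene image
a=cv2.resize(cv2.imread("pics/scene0.png"),(512,384),interpolation=cv2.INTER_AREA).astype(int); b=d["pixels"][:,:,::-1].astype(int)
D=np.abs(a-b).sum(2)
for n,(u,v) in dict(start=(186,203),k4=(211,193),k3=(231,188),k2=(252,180),k1=(272,175)).items(): print(n,D[v-5:v+6,u-6:u+7].mean().round(1))
print(get_obs()["ft_force"],get_obs()["ee_pos"])
```

```text
start 23.6
k4 98.0
k3 31.8
k2 25.2
k1 28.9
[-0.32594062  1.07022638  0.13187944] [ 522.84225469 -215.28379599  226.93717428]
```

Compared with the first image, only key 4 has changed, and the start bar and other keys look the same. I've viewed all 10 pictures, so I'm handing in.

```bash
python3 -c "
from workcell import *
print(close_job())"
```

```text
the job is handed in; nothing more can be done
None
```

I pressed key 4 (the thick drive's bay) down to its stop at about 14 N and then the start bar at about 11 N, drew the fingers clear and handed the job in; the last image showed only key 4 changed, but no verdict came back.

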